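Hold the lacquered glass block in the haze gauge

TASK

A lacquer sample on a glass block has to be checked in the haze gauge, but an arch punch was left standing in the gauge's light path: first pick the punch out and stand it upright on the bench, at least 15 cm from the middle of the gauge, and let it go. Then take the glass block out of its wooden rest, gripping it by its two narrow frosted end faces only, never touching the clear lacquered faces, and hold it upright and still in the air between the two lenses, not touching the gauge, so that the light passes squarely through its clear faces at the middle of its lower half. Finish while holding it there, and leave the cup, the jar and the marking gauge where they are.

Things in the scene. Friction and masses are not known exactly. Their poses are not given: they have to be found in the camera images.
- light_mid (a point): middle of the haze gauge's light path, half-way between its two 12 mm lenses, 75 mm above the bench, 63 mm above the base plate. The light runs level along this frame's y; x is level across it (the gap is open to both sides along x); z is up
- gauge: the fixed haze gauge: aluminium base plate 85 (x) x 200 (y) mm, 12 mm thick, with two grey housings (56 mm in x, 45 mm in y, tops 100 mm above the bench) facing one another over a gap of 84 mm along y, 78 mm between their black lens bezels. Origin at the centre of the plate's underside, on the bench; axes as for light_mid
- punch_mid (a point): small arch punch, 34 x 38 x 135 mm, about 190 g, standing upright on its 32 mm cutting ring on the gauge's base plate between the lenses. This point is on its axis, 67 mm above its foot; z is its long axis. Grasp its round shank, 18 to 20 mm thick, 65 to 125 mm above the foot
- arch_punch: the same arch punch; origin at the centre of its foot, z up along its long axis
- block_mid (a point): centre of the glass block, 36 (x) x 24 (y) x 80 mm tall (z), about 160 g, upright in its rest; 40 mm above its underside. Its narrow faces at +x and -x (24 x 80 mm, whitish frosted, 36 mm apart) are to be gripped; its wide faces at +y and -y are clear, lacquered, recessed 1 mm, not to be touched
- block_window (a point): the point of the glass block that the light is to go through: on its centre line, 20 mm above its underside, 20 mm below block_mid (middle of the lower half); axes as for block_mid
- glass_block: the same glass block; origin at the centre of its underside, axes as for block_mid
- clear_glass: the clear lacquered middle of the glass block (26 mm along x, 22 mm along y); origin at the centre of the block's underside
- rest: fixed wooden rest, 84 (x) x 72 (y) x 26 mm high, with a slot from above 40 x 28 mm and 14 mm deep in which the glass block stands with 2 mm play all round, its underside 12 mm above the bench; origin at the centre of the rest's underside
- cup: turned wooden cup, 53 mm across, 60 mm high, to be left alone; origin at the centre of its underside
- jar: glass screw jar with lid, 72 mm across, 102 mm high, to be left alone; origin at the centre of its underside
- marking_gauge: wooden marking gauge, 68 x 200 x 67 mm (beam along y), lying on the bench, to be left alone; origin at the centre of its underside

How it is judged (in metres and radians):
On the way, in this order (a step that is already met when the one before it is completed fails the run):
1. the arch punch stands upright on the bench, released, clear of the light path (horizontal distance between punch_mid and light_mid above 0.14 m and angle between arch_punch's own z axis and vertical below 0.1 rad and height (world z) of punch_mid between 0.06 and 0.073 m and contact force between the fingers and arch_punch below 0.1 N and linear speed of arch_punch below 0.02 m/s and contact force between arch_punch and gauge below 0.1 N), for 0.2 s.
2. the glass block is gripped and lifted out of its rest (contact force between the fingers and glass_block above 1 N and height (world z) of block_mid above 0.08 m), for 0.1 s.
At the end, for the whole second after the job is handed in: Fingers hold the block in the air, still, off the gauge, upright (0.15 rad), square to the light (0.17 rad), window point within 8 mm sideways, 10 mm in height, 20 mm along the light of light_mid; the punch stands upright on the bench, released, over 14 cm from light_mid (all of step 1 and x of block_window in the frame of light_mid between -0.008 and 0.008 m and y of block_window in the frame of light_mid between -0.02 and 0.02 m and z of block_window in the frame of light_mid between -0.01 and 0.01 m and angle between the y axis of block_mid and the y axis of light_mid, either way round below 0.17 rad and angle between block_mid's own z axis and vertical below 0.15 rad and contact force between the fingers and glass_block above 1 N and contact force between the fingers and clear_glass below 0.1 N and contact force between glass_block and gauge below 0.1 N and linear speed of glass_block below 0.02 m/s and angular speed of glass_block below 0.15 rad/s); the arm keeps its last pose, push and grip.
It fails at once if the fingers touch the clear lacquered faces (contact force between the fingers and clear_glass above 0.3 N).
It fails at once if the glass block knocks against the gauge (contact force between glass_block and gauge above 1 N).
It fails at once if the punch is knocked over (angle between arch_punch's own z axis and vertical above 0.6 rad).
It fails at once if the cup, the jar or the marking gauge is moved by more than 2 cm (distance of any of cup, jar, marking_gauge from where it was at the start of the episode above 0.02 m).
It also fails if it takes over 58 s, if anything falls off the work surface, if the arm or the gripper's body presses on something with over 40 N, if the wrist force passes 120 N, or if a joint passes its speed limit or range.

ROBOT

A 7-joint arm with a two-finger parallel gripper is mounted at the origin on a cart in front of the work surface, level with it; the furniture and walls round the work are solid. World frame = base frame: x ahead of the robot, y to its left, z up, the work surface at z = 0. Lengths are in mm, angles in rad, forces in N, time in s.
With the tool pointing down it reaches from about 425 to 950 mm from the base axis. Payload 4.7 kg.
Tool frame: the origin (TCP) lies on the centre line of the jaws, within the pads' length; the fingertips stand 8 mm ahead of it and the grasp point (between the pads) lies 11 mm behind it (nose_length is the distance from the TCP to the fingertips, in mm); z points along the fingers, y is the line along which they close (so a half turn about z gives the same grasp; the last joint's range is limited). The gripper opens to 85 mm and grips with 20 to 120 N. Pads are 22 mm wide; open, the fingers measure 114 mm over their backs; the gripper's body (76 mm by 85 mm) begins 54 mm behind the grasp point. The pads swing forward as they close: fully open they stand 13 mm farther back than shut.
Start: joints at [-1.159, 0.469, -0.049, 1.532, 0.024, 1.141, -0.082], TCP at [287.961, 610.513, 239.335] pointing down, gripper open.
Joint ranges: [-2.59, 2.59], [-0.33, 1.99], [-1.39, 1.29], [0.1, 2.45], [-1.04, 4.18], [0.21, 1.99], [-2.66, 2.66]. Speed limits (rad/s): [2.57, 2.57, 3.14, 3.14, 3.14, 3.14, 3.14].

INTERFACE

Orientations are given as a 3x3 rotation matrix whose columns are the frame's x, y, z axes.
In Python, from workcell import * gives the robot as it stands.
- The arm moves only by the shell command python3 -m handwheel 'ROWS'. ROWS is JSON, a list of rows, each an object with "rot": the turn, a rotation vector about the tool's x, y, z in rad, a list of three; "offset": the shift along the tool's x, y, z in mm, a list of three; "jaw": the opening in per cent of the stroke, from 0 (shut) to 100 (fully open). In form: [{"rot": [ax, ay, az], "offset": [dx, dy, dz], "jaw": jaw}, ...]. A call has 1 to 5 rows; each row shifts and turns the commanded pose from where the row before left it, along the tool's axes as they then stand; what a row does not reach is not made up. A row lasts 1/10 s, in which the tool goes at most 50 mm and 8.59 degrees, less where a joint would pass 70% of its speed; a pose out of reach is approached as far as the arm can. A call is refused whole if a number of a shift passes 50 or a number of a turn 0.15, either way. A call with a gripper value outside its range is refused whole. The fingers move at their own pace and stop on an object; the grip force is fixed at half the most. Time passes only in rows, so rows that do not move let the fingers close. It gives the time, the measured TCP pose, the force, the opening and the grip force at its end, in the units of the state.
- observe(): the state, without advancing time (a new reading comes with each control period).
- capture(name): name is "side" or "top"; returns the picture (420x560x3 uint8, red, green, blue); there is no depth.
- camera_model(name): a dict with "intrinsics" (3x3 intrinsics, pixels), "camera_from_world" (4x4, takes a point from world to camera coordinates). Camera axes: x right, y up, looking along -z (the intrinsics and any distortion apply to the point x, -y, -z); pixel columns grow to the right and rows downward; lengths in mm; the calibration is good to about 2 mm. A picture is of the moment at which its call begins. camera_model takes no time and is no camera call.
- sign_off(): hands the job in; it is judged then, once.
The state is a dict: "clock": time; "q": joint angles; "dq": joint speeds; "tau": joint torques, N m; "tool_pos": TCP position; "ee_rot": TCP orientation; "force": force on the tool from outside, world axes, zero at the start; "ft_torque": the same for the moment, N m; "finger_gap": opening from 0.0 (shut) to 1.0 (fully open); "grip_force": force on a finger pad.
Only numpy, scipy, OpenCV 4.12 (cv2) and the standard library are available. Lean on these libraries where they do the work, as an engineer would, in place of code of your own. Each camera call takes 0.05 s, during which the arm holds its last target. There are 200 camera calls.

## Working session

There is one attempt and no reset: what is moved stays moved. The work goes in short steps, Python scripts to look and compute and a shell command to move; the robot and the scene stay as the last step left them, time stands still between calls to the robot, and variables do not carry over. Pictures are saved under pics/ and viewed, at most 10 in all, crops included, and the job is handed in when it is done.

```bash
mkdir -p pics; python3 - <<'E'
from workcell import *
import cv2
for n in("side","top"):
    cv2.imwrite(f"pics/{n}0.png",cv2.resize(capture(n)[:,:,::-1],(800,600),interpolation=cv2.INTER_CUBIC))
    m=camera_model(n);print(n,m)
s=observe();print(s)
E
```

```text
side {'intrinsics': array([[486.26601596,   0.        , 273.00112497],
       [  0.        , 486.26601596, 210.8726377 ],
       [  0.        ,   0.        ,   1.        ]]), 'camera_from_world': array([[ 8.36848889e-01, -5.47392110e-01,  6.76869043e-03,
        -4.08334877e+02],
       [ 2.40532032e-01,  3.78774270e-01,  8.93685848e-01,
        -2.27946781e+02],
       [-4.91760387e-01, -7.46251922e-01,  4.48642163e-01,
        -1.19778983e+03],
       [ 0.00000000e+00,  0.00000000e+00,  0.00000000e+00,
         1.00000000e+00]])}
top {'intrinsics': array([[459.79889429,   0.        , 276.51147033],
       [  0.        , 459.79889429, 211.60890158],
       [  0.        ,   0.        ,   1.        ]]), 'camera_from_world': array([[ 5.44851004e-04, -9.99919180e-01,  1.27018235e-02,
         3.47930535e+01],
       [ 9.96936579e-01,  1.53657701e-03,  7.81990808e-02,
        -5.21656847e+02],
       [-7.82122781e-02,  1.26203056e-02,  9.96856844e-01,
        -1.49432998e+03],
       [ 0.00000000e+00,  0.00000000e+00,  0.00000000e+00,
         1.00000000e+00]])}
{'clock': 0.1, 'q': array([-1.15888943,  0.46937636, -0.04859735,  1.53359307,  0.02408864,
        1.14099249, -0.08230343]), 'dq': array([ 0.00084248, -0.00219742,  0.00079794, -0.0019442 ,  0.00195227,
       -0.00040201,  0.00080207]), 'tau': array([ 2.58193531e-04, -5.11514461e+01, -4.72886825e-02, -2.38393039e+01,
        1.07326629e-02,  4.35083726e-03, -1.95842915e-06]), 'tool_pos': array([287.7639311 , 610.01424282, 238.34797291]), 'ee_rot': array([[-9.04417676e-01,  4.26647580e-01, -7.14745721e-04],
       [ 4.26648175e-01,  9.04416199e-01, -1.63480467e-03],
       [-5.10578474e-05, -1.78349120e-03, -9.99998408e-01]]), 'force': array([-0.80030976,  0.02011153, -0.02292714]), 'ft_torque': array([-0.04544344,  0.00557489,  0.03466185]), 'grip_force': 0.0, 'finger_gap': 0.9979411432834019}
```

View pics/side0.png

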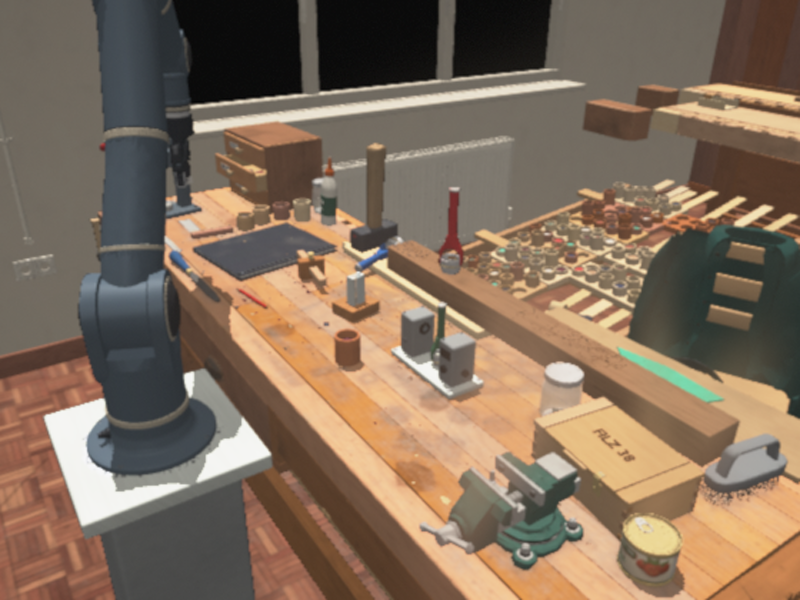

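View pics/top0.png

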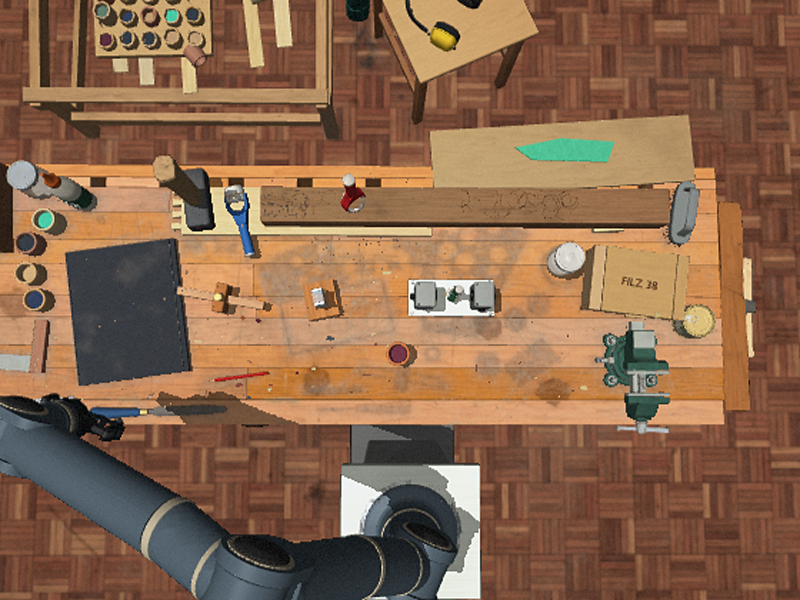

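The side view shows the gauge at about (438,350) with the dark green punch between its housings. The rest and block are at (355,297), the cup is at (347,347), and the marking gauge is at (312,265). In the top view (scaled pixels) the gauge is at (452,296), the rest at (322,298), the cup at (399,353) and the jar at (566,260).

```bash
python3 - <<'E'
from workcell import *
import cv2
a=capture("top")[180:250,205:355,::-1];cv2.imwrite("pics/topc.png",cv2.resize(a,None,fx=5,fy=5,interpolation=cv2.INTER_CUBIC))
a=capture("side")[180:280,222:347,::-1];cv2.imwrite("pics/sidec.png",cv2.resize(a,None,fx=6,fy=6,interpolation=cv2.INTER_CUBIC))
E
```

```text
(no output)
```

View pics/topc.png

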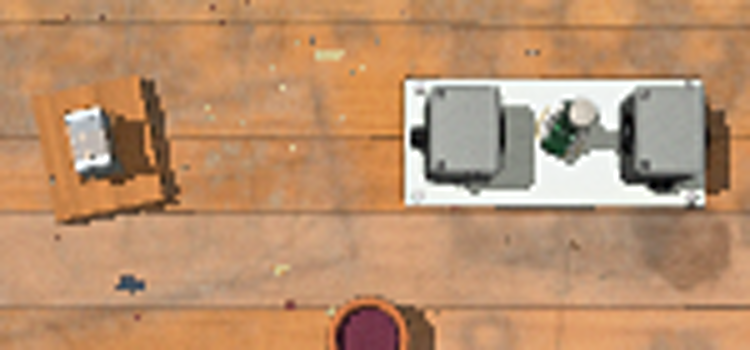

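View pics/sidec.png

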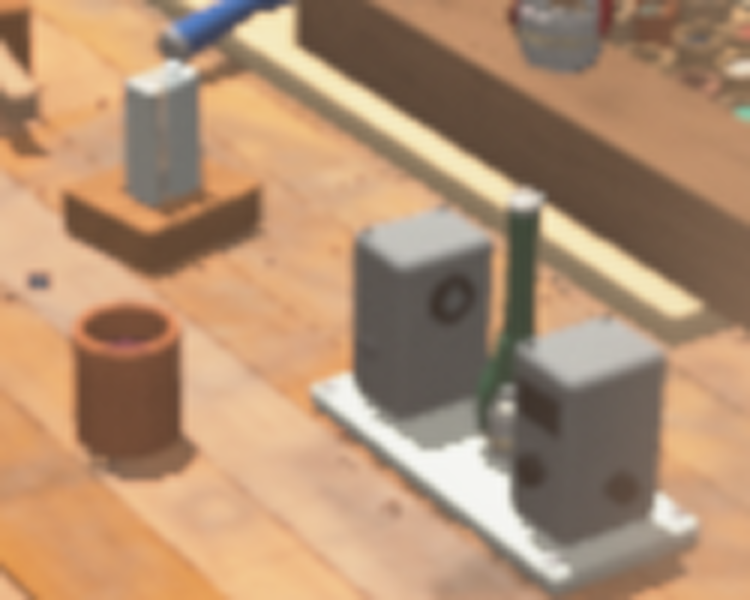

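```bash
cat > h.py <<'E'
import numpy as np
from workcell import *
def ray(n,u,v):
    m=camera_model(n);K=m["intrinsics"];T=m["camera_from_world"]
    d=np.linalg.inv(K)@[u,v,1];d=T[:3,:3].T@[d[0],-d[1],-d[2]];return -T[:3,:3].T@T[:3,3],d
def atz(n,u,v,z):
    c,d=ray(n,u,v);return c+d*(z-c[2])/d[2]
def px(n,p):
    m=camera_model(n);q=m["camera_from_world"]@[*p,1];q=m["intrinsics"]@[q[0],-q[1],-q[2]];return q[:2]/q[2]
T=lambda u,v,z,f=5,o=(205,180):atz("top",(u+.5)/f-.5+o[0],(v+.5)/f-.5+o[1],z).round(1)
S=lambda u,v,z,f=6,o=(222,180):atz("side",(u+.5)/f-.5+o[0],(v+.5)/f-.5+o[1],z).round(1)
E
python3 - <<'E'
from h import *
print("plate T",[T(*p,12)[:2] for p in[(405,79),(704,79),(704,205),(405,205)]],"S",[S(*p,12)[:2] for p in[(312,390),(557,585),(697,522)]])
print("punch",T(584,111,147),S(525,197,147))
print("rest T",[T(*p,26)[:2] for p in[(33,97),(140,75),(163,203),(60,222)]],"S",[S(*p,26)[:2] for p in[(65,195),(150,240),(262,185)]])
print("block T",[T(*p,92)[:2] for p in[(66,118),(103,108),(115,168),(82,178)]],"S",[S(*p,92)[:2] for p in[(125,90),(163,104),(200,75),(165,62)]])
print("cup",T(370,330,60),"jar",T((566/1.4286-205)*5,(258/1.4286-180)*5,102))
E
```

```text
plate T [array([576.3,   5.1]), array([ 576.7, -194. ]), array([ 492.7, -193. ]), array([492.5,   5.2])] S [array([489.9,   0. ]), array([ 488.7, -198.6]), array([ 573.3, -193. ])]
punch [541.7 -98.9 147. ] [539.5 -98.7 147. ]
rest T [array([562.3, 249.8]), array([577. , 179.8]), array([492.8, 164.1]), array([480.2, 231.3])] S [array([477.5, 226.8]), array([489.8, 156.4]), array([574.6, 179.5])]
block T [array([542.2, 220.4]), array([548.5, 197.3]), array([510.8, 189.5]), array([504.4, 210. ])] S [array([503. , 202.9]), array([511.1, 176.8]), array([546.8, 198. ]), array([539.6, 222.8])]
cup [409.8  29.1  60. ] jar [ 614.8 -338.5  102. ]
```

```bash
python3 -m handwheel '[{"rot":[0,0,0.14],"offset":[0,0,0],"jaw":100},{"rot":[0,0,0.14],"offset":[0,0,0],"jaw":100},{"rot":[0,0,0.14],"offset":[0,0,0],"jaw":100},{"rot":[0,0,0.14],"offset":[0,0,0],"jaw":100}]'
python3 -m handwheel '[{"rot":[0,0,0.14],"offset":[0,0,0],"jaw":100},{"rot":[0,0,0.14],"offset":[0,0,0],"jaw":100},{"rot":[0,0,0.14],"offset":[0,0,0],"jaw":100},{"rot":[0,0,0.14],"offset":[0,0,0],"jaw":100},{"rot":[0,0,0.01],"offset":[0,0,0],"jaw":100}]'
python3 -m handwheel '[{"rot":[0,0,0],"offset":[-44,16,0],"jaw":100},{"rot":[0,0,0],"offset":[-44,16,0],"jaw":100},{"rot":[0,0,0],"offset":[-44,16,0],"jaw":100}]'
```

```text
clock: 0.6
tool_pos: [287.9, 610.3, 239.0]
ee_rot: [[-0.535, 0.845, -0.0], [0.845, 0.535, -0.0], [-0.0, -0.0, -1.0]]
force: [1.0, -0.3, -0.2]
finger_gap: 1.003
grip_force: 0.0
clock: 1.1
tool_pos: [287.8, 610.5, 239.0]
ee_rot: [[0.0, 1.0, 0.0], [1.0, -0.0, -0.001], [-0.001, 0.0, -1.0]]
force: [-0.6, 0.6, 0.0]
finger_gap: 0.997
grip_force: 0.0
clock: 1.4
tool_pos: [336.2, 477.0, 239.0]
ee_rot: [[-0.004, 1.0, 0.0], [1.0, 0.004, -0.0], [-0.0, 0.0, -1.0]]
force: [1.7, -1.0, 0.0]
finger_gap: 0.999
grip_force: 0.0
```

```bash
python3 -m handwheel '[{"rot":[0,0,0],"offset":[-44,16,0],"jaw":100},{"rot":[0,0,0],"offset":[-44,16,0],"jaw":100},{"rot":[0,0,0],"offset":[-44,16,0],"jaw":100},{"rot":[0,0,0],"offset":[-44,16,0],"jaw":100},{"rot":[0,0,0],"offset":[-44,16,0],"jaw":100}]' >/dev/null
python3 -m handwheel '[{"rot":[0,0,0],"offset":[-44,16,0],"jaw":100},{"rot":[0,0,0],"offset":[-44,16,0],"jaw":100},{"rot":[0,0,0],"offset":[-44,16,0],"jaw":100},{"rot":[0,0,0],"offset":[-44,16,0],"jaw":100},{"rot":[0,0,0],"offset":[-44,16,0],"jaw":100}]'
python3 -m handwheel '[{"rot":[0,0,0],"offset":[-44,16,0],"jaw":100},{"rot":[0,0,0],"offset":[-44,16,0],"jaw":100},{"rot":[0,0,0],"offset":[-44,12,0],"jaw":100},{"rot":[0,0,0],"offset":[0,0,0],"jaw":100}]'
```

```text
clock: 2.4
tool_pos: [496.3, 36.7, 239.6]
ee_rot: [[-0.003, 1.0, 0.001], [1.0, 0.003, 0.001], [0.001, 0.001, -1.0]]
force: [0.8, -0.3, -0.1]
finger_gap: 0.999
grip_force: 0.0
clock: 2.8
tool_pos: [540.3, -101.3, 239.8]
ee_rot: [[0.008, 1.0, 0.002], [1.0, -0.008, -0.005], [-0.004, 0.002, -1.0]]
force: [-0.1, -0.4, 0.6]
finger_gap: 1.002
grip_force: 0.0
```

```bash
python3 -m handwheel '[{"rot":[0,0,0],"offset":[2,1,36],"jaw":100},{"rot":[0,0,0],"offset":[0,0,36],"jaw":100},{"rot":[0,0,0],"offset":[0,0,36],"jaw":100},{"rot":[0,0,0],"offset":[0,0,35],"jaw":100},{"rot":[0,0,0],"offset":[0,0,0],"jaw":60}]'
python3 -m handwheel '[{"rot":[0,0,0],"offset":[0,0,0],"jaw":40},{"rot":[0,0,0],"offset":[0,0,0],"jaw":30},{"rot":[0,0,0],"offset":[0,0,0],"jaw":20},{"rot":[0,0,0],"offset":[0,0,0],"jaw":10},{"rot":[0,0,0],"offset":[0,0,0],"jaw":0}]'
python3 -m handwheel '[{"rot":[0,0,0],"offset":[0,0,0],"jaw":0},{"rot":[0,0,0],"offset":[0,0,0],"jaw":0},{"rot":[0,0,0],"offset":[0,0,0],"jaw":0}]'
```

```text
clock: 3.3
tool_pos: [537.4, -90.1, 92.3]
ee_rot: [[-0.003, 1.0, -0.01], [1.0, 0.003, 0.001], [0.001, -0.01, -1.0]]
force: [-0.4, 0.8, -0.4]
finger_gap: 0.854
grip_force: 0.0
clock: 3.8
tool_pos: [541.5, -91.6, 98.0]
ee_rot: [[-0.0, 1.0, 0.002], [1.0, 0.0, 0.001], [0.001, 0.002, -1.0]]
force: [-1.7, -0.3, 6.0]
finger_gap: 0.183
grip_force: 58.3
clock: 4.1
tool_pos: [541.5, -91.6, 97.9]
ee_rot: [[-0.0, 1.0, 0.002], [1.0, 0.0, 0.001], [0.001, 0.002, -1.0]]
force: [-1.9, 0.3, 7.2]
finger_gap: 0.184
grip_force: 58.3
```

```bash
python3 - <<'E'
from workcell import *
import cv2
a=capture("side")[130:290,200:400,::-1];cv2.imwrite("pics/s2.png",cv2.resize(a,None,fx=3.5,fy=3.5,interpolation=cv2.INTER_CUBIC))
E
```

```text
(no output)
```

View pics/s2.png

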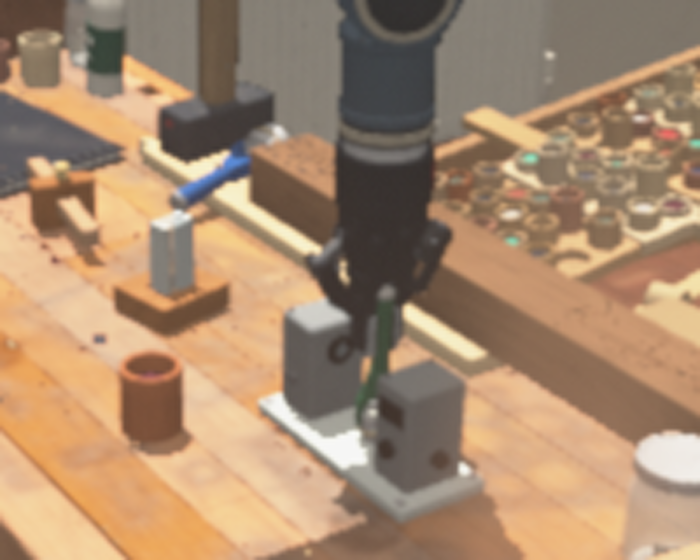

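The side view shows the fingers closed on the green shank at about (383,330). The punch sits toward the −y edge of the pads because the TCP is at y=−91.6, so I'll regrip 7 mm over.

```bash
python3 -m handwheel '[{"rot":[0,0,0],"offset":[0,0,0],"jaw":60},{"rot":[0,0,0],"offset":[0,0,0],"jaw":60},{"rot":[0,0,0],"offset":[0,0,0],"jaw":60},{"rot":[0,0,0],"offset":[-4,0,0],"jaw":60},{"rot":[0,0,0],"offset":[-3,0,0],"jaw":60}]'
python3 -m handwheel '[{"rot":[0,0,0],"offset":[0,0,0],"jaw":40},{"rot":[0,0,0],"offset":[0,0,0],"jaw":30},{"rot":[0,0,0],"offset":[0,0,0],"jaw":20},{"rot":[0,0,0],"offset":[0,0,0],"jaw":10},{"rot":[0,0,0],"offset":[0,0,0],"jaw":0}]'
python3 -m handwheel '[{"rot":[0,0,0],"offset":[0,0,0],"jaw":0},{"rot":[0,0,0],"offset":[0,0,0],"jaw":0},{"rot":[0,0,0],"offset":[0,0,-10],"jaw":0},{"rot":[0,0,0],"offset":[0,0,-10],"jaw":0},{"rot":[0,0,0],"offset":[0,0,0],"jaw":0}]'
```

```text
clock: 4.65
tool_pos: [540.9, -98.9, 96.2]
ee_rot: [[0.0, 1.0, -0.0], [1.0, -0.0, -0.0], [-0.0, -0.0, -1.0]]
force: [-0.4, -1.0, -0.2]
finger_gap: 0.603
grip_force: 0.0
clock: 5.15
tool_pos: [541.1, -98.4, 96.3]
ee_rot: [[-0.0, 1.0, 0.0], [1.0, 0.0, 0.0], [0.0, 0.0, -1.0]]
force: [0.2, -0.6, 0.9]
finger_gap: 0.184
grip_force: 58.6
clock: 5.65
tool_pos: [541.9, -98.7, 117.8]
ee_rot: [[0.0, 1.0, 0.003], [1.0, -0.0, -0.0], [-0.0, 0.003, -1.0]]
force: [0.2, -0.3, -2.8]
finger_gap: 0.186
grip_force: 58.7
```

```bash
python3 -m handwheel '[{"rot":[0,0,0],"offset":[0,0,-35],"jaw":0},{"rot":[0,0,0],"offset":[0,0,-35],"jaw":0},{"rot":[0,0,0],"offset":[0,0,-35],"jaw":0},{"rot":[0,0,0],"offset":[-15,-4,0],"jaw":0},{"rot":[0,0,0],"offset":[-30,-7,0],"jaw":0}]'
python3 -m handwheel '[{"rot":[0,0,0],"offset":[-30,-7,0],"jaw":0},{"rot":[0,0,0],"offset":[-30,-7,0],"jaw":0},{"rot":[0,0,0],"offset":[-30,-7,0],"jaw":0},{"rot":[0,0,0],"offset":[-25,-6,0],"jaw":0},{"rot":[0,0,0],"offset":[-10,-2,0],"jaw":0}]'
python3 -m handwheel '[{"rot":[0,0,0],"offset":[0,0,30],"jaw":0},{"rot":[0,0,0],"offset":[0,0,35],"jaw":0},{"rot":[0,0,0],"offset":[0,0,35],"jaw":0},{"rot":[0,0,0],"offset":[0,0,15],"jaw":0},{"rot":[0,0,0],"offset":[0,0,0],"jaw":0}]'
python3 -m handwheel '[{"rot":[0,0,0],"offset":[0,0,0],"jaw":0},{"rot":[0,0,0],"offset":[0,0,0],"jaw":0}]'
python3 - <<'E'
from workcell import *
import cv2
a=capture("side")[130:290,240:440,::-1];cv2.imwrite("pics/s3.png",cv2.resize(a,None,fx=3.5,fy=3.5,interpolation=cv2.INTER_CUBIC))
E
```

```text
clock: 6.15
tool_pos: [530.7, -141.5, 221.7]
ee_rot: [[-0.006, 1.0, 0.002], [1.0, 0.006, 0.002], [0.002, 0.002, -1.0]]
force: [-0.5, 0.1, -2.5]
finger_gap: 0.184
grip_force: 59.2
clock: 6.65
tool_pos: [498.5, -271.8, 220.5]
ee_rot: [[0.005, 1.0, -0.002], [1.0, -0.005, -0.001], [-0.001, -0.002, -1.0]]
force: [-0.2, -0.2, -2.3]
finger_gap: 0.187
grip_force: 59.1
clock: 7.15
tool_pos: [499.5, -267.1, 103.9]
ee_rot: [[-0.001, 1.0, -0.005], [1.0, 0.001, 0.002], [0.002, -0.005, -1.0]]
force: [0.3, 0.5, -2.3]
finger_gap: 0.189
grip_force: 59.1
clock: 7.35
tool_pos: [502.2, -269.1, 108.0]
ee_rot: [[-0.0, 1.0, 0.003], [1.0, 0.0, -0.001], [-0.001, 0.003, -1.0]]
force: [-0.6, 0.6, -2.5]
finger_gap: 0.185
grip_force: 59.2
```

View pics/s3.png

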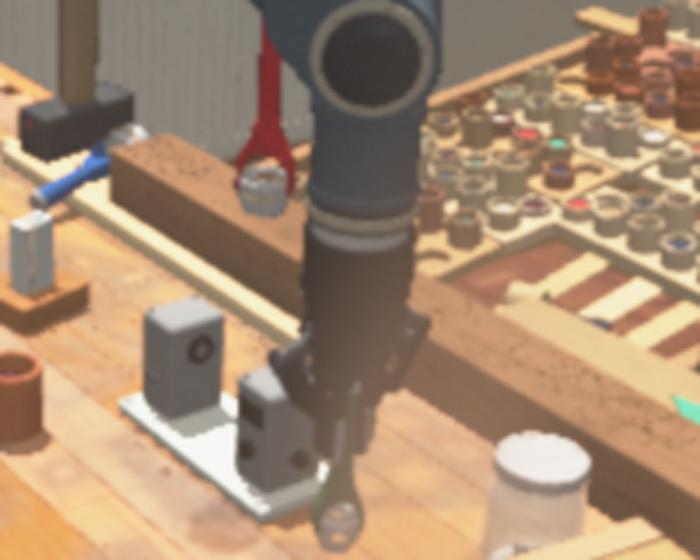

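The side view shows the punch hanging upright from the fingers, with its ring at (340,525), clear of the gauge plate and the jar. Now I'll lower it gently.

```bash
python3 -m handwheel '[{"rot":[0,0,0],"offset":[0,0,9],"jaw":0},{"rot":[0,0,0],"offset":[0,0,8],"jaw":0},{"rot":[0,0,0],"offset":[0,0,2],"jaw":0},{"rot":[0,0,0],"offset":[0,0,0],"jaw":0},{"rot":[0,0,0],"offset":[0,0,0],"jaw":0}]'
python3 -m handwheel '[{"rot":[0,0,0],"offset":[0,0,1],"jaw":0},{"rot":[0,0,0],"offset":[0,0,1],"jaw":0},{"rot":[0,0,0],"offset":[0,0,0],"jaw":0},{"rot":[0,0,0],"offset":[0,0,0],"jaw":0}]'
```

```text
clock: 7.9
tool_pos: [501.0, -268.6, 87.2]
ee_rot: [[0.0, 1.0, -0.0], [1.0, -0.0, 0.0], [0.0, -0.0, -1.0]]
force: [-0.1, -0.5, -2.4]
finger_gap: 0.189
grip_force: 59.1
clock: 8.3
tool_pos: [501.0, -268.5, 85.3]
ee_rot: [[-0.0, 1.0, 0.0], [1.0, 0.0, 0.0], [0.0, 0.0, -1.0]]
force: [0.2, 0.3, -2.0]
finger_gap: 0.186
grip_force: 59.1
```

```bash
python3 -m handwheel '[{"rot":[0,0,0],"offset":[0,0,1],"jaw":0},{"rot":[0,0,0],"offset":[0,0,0],"jaw":0},{"rot":[0,0,0],"offset":[0,0,0],"jaw":0}]'
python3 -m handwheel '[{"rot":[0,0,0],"offset":[0,0,1],"jaw":0},{"rot":[0,0,0],"offset":[0,0,0],"jaw":0},{"rot":[0,0,0],"offset":[0,0,0],"jaw":0}]'
```

```text
clock: 8.6
tool_pos: [501.1, -268.6, 84.4]
ee_rot: [[-0.0, 1.0, 0.0], [1.0, 0.0, -0.0], [-0.0, 0.0, -1.0]]
force: [0.7, -0.5, -2.0]
finger_gap: 0.182
grip_force: 59.2
clock: 8.9
tool_pos: [501.2, -268.7, 84.3]
ee_rot: [[0.0, 1.0, 0.001], [1.0, -0.0, 0.0], [0.0, 0.001, -1.0]]
force: [-1.0, 1.1, 5.4]
finger_gap: 0.182
grip_force: 60.0
```

Contact is felt at 84.3. I'll release symmetrically, then rise.

```bash
python3 -m handwheel '[{"rot":[0,0,0],"offset":[0,0,0],"jaw":30},{"rot":[0,0,0],"offset":[0,0,0],"jaw":50},{"rot":[0,0,0],"offset":[0,0,0],"jaw":80},{"rot":[0,0,0],"offset":[0,0,0],"jaw":100},{"rot":[0,0,0],"offset":[0,0,0],"jaw":100}]'
python3 -m handwheel '[{"rot":[0,0,0],"offset":[0,0,-30],"jaw":100},{"rot":[0,0,0],"offset":[0,0,-40],"jaw":100},{"rot":[0,0,0],"offset":[0,0,-40],"jaw":100},{"rot":[0,0,0],"offset":[0,0,-20],"jaw":100},{"rot":[0,0,0],"offset":[0,0,0],"jaw":100}]'
python3 -m handwheel '[{"rot":[0,0,0],"offset":[40,0,0],"jaw":100},{"rot":[0,0,0],"offset":[40,0,0],"jaw":100},{"rot":[0,0,0],"offset":[40,0,0],"jaw":100},{"rot":[0,0,0],"offset":[40,0,0],"jaw":100},{"rot":[0,0,0],"offset":[40,0,0],"jaw":100}]'
python3 - <<'E'
from h import *
import cv2
a=capture("side")[220:290,280:360,::-1];b=capture("top")[180:250,270:360,::-1]
f=lambda i:cv2.resize(i,None,fx=4.5,fy=4.5,interpolation=cv2.INTER_CUBIC)
cv2.imwrite("pics/s4.png",np.hstack([f(a),f(b)]))
print([px(n,(501,-268.6,z)) for n in("side","top") for z in (0,135)])
E
```

```text
clock: 9.4
tool_pos: [501.0, -268.5, 83.2]
ee_rot: [[-0.0, 1.0, -0.0], [1.0, 0.0, 0.0], [0.0, -0.0, -1.0]]
force: [0.0, -0.2, 0.1]
finger_gap: 0.953
grip_force: 0.0
clock: 9.9
tool_pos: [502.6, -269.7, 216.6]
ee_rot: [[0.0, 1.0, 0.007], [1.0, -0.0, -0.002], [-0.002, 0.007, -1.0]]
force: [-0.2, -0.0, -0.3]
finger_gap: 1.001
grip_force: 0.0
clock: 10.4
tool_pos: [500.0, -66.7, 212.1]
ee_rot: [[0.0, 1.0, -0.002], [1.0, -0.0, 0.0], [0.0, -0.002, -1.0]]
force: [0.9, 0.4, 0.3]
finger_gap: 1.002
grip_force: 0.0
[array([334.75834996, 292.65693073]), array([338.29531588, 247.25834582]), array([367.35338869, 218.37149201]), array([376.63334776, 215.55905556])]
```

View pics/s4.png

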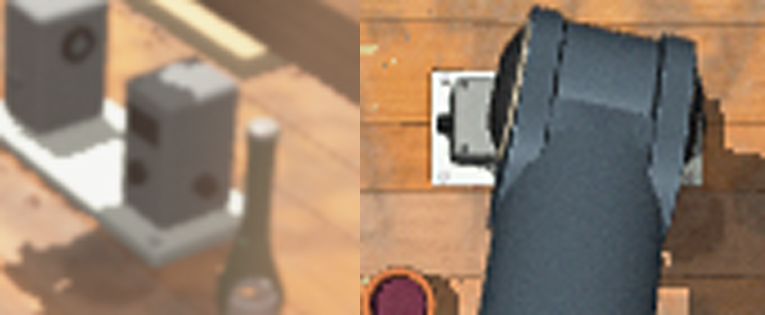

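The left half is the side view. The punch stands upright on the bench with its top at (263,128), which matches the predicted pixel, and it is clear of the plate. Next I'll take one closer look at the block.

```bash
python3 - <<'E'
from workcell import *
import cv2, numpy as np
a=capture("side")[183:228,228:268,::-1];b=capture("top")[190:230,208:243,::-1]
f=lambda i:cv2.resize(i,None,fx=10,fy=10,interpolation=cv2.INTER_CUBIC)
cv2.imwrite("pics/s5.png",np.hstack([f(a),np.vstack([f(b),np.zeros((50,350,3),np.uint8)])]))
E
```

```text
(no output)
```

View pics/s5.png

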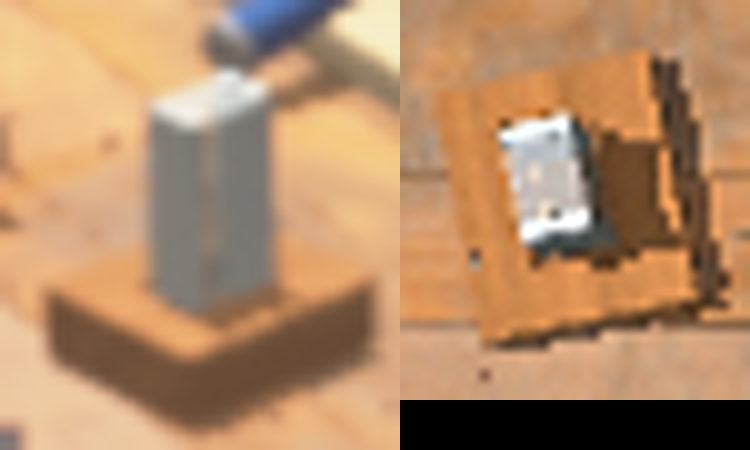

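In the right-hand top view, the block's top corners are at panel pixels (100,130), (172,113), (192,230) and (122,247). The rest's corners are (38,92), (250,52), (300,300) and (82,343). Both give a yaw of about 11°.

```bash
python3 - <<'E'
from h import *
t=lambda L,z:np.mean([T(*p,z,10,(208,190)) for p in L],0)
print(t([(100,130),(172,113),(192,230),(122,247)],92),t([(38,92),(250,52),(300,300),(82,343)],26))
print([S(*p,26,10,(228,183)) for p in[(45,290),(195,358),(375,285)]],[S(*p,92,10,(228,183)) for p in[(150,105),(195,128),(270,92),(228,70)]])
s=observe();print(s["tool_pos"],s["clock"])
E
```

```text
[528.5 206.5  92. ] [528.825 206.525  26.   ]
[array([478.3, 230.8,  26. ]), array([495.4, 162.9,  26. ]), array([571.6, 175.9,  26. ])] [array([509.3, 212.9,  92. ]), array([512.6, 189.9,  92. ]), array([547.1, 200.9,  92. ]), array([544.6, 223.1,  92. ])]
[500.37981119 -67.4639856  212.25389514] 10.6
```

```bash
python3 -m handwheel '[{"rot":[0,0,-0.1],"offset":[0,0,0],"jaw":100},{"rot":[0,0,0.1],"offset":[39,4,0],"jaw":100},{"rot":[0,0,0],"offset":[39,4,0],"jaw":100},{"rot":[0,0,0],"offset":[39,4,0],"jaw":100},{"rot":[0,0,0],"offset":[39,4,0],"jaw":100}]' >/dev/null
python3 -m handwheel '[{"rot":[0,0,0],"offset":[39,4,0],"jaw":100},{"rot":[0,0,0],"offset":[39,4,0],"jaw":100},{"rot":[0,0,0],"offset":[39,4,0],"jaw":100},{"rot":[0,0,-0.1],"offset":[0,0,0],"jaw":100},{"rot":[0,0,-0.095],"offset":[0,0,0],"jaw":100}]' >/dev/null
python3 -m handwheel '[{"rot":[0,0,0],"offset":[0,0,40],"jaw":100},{"rot":[0,0,0],"offset":[0,0,30],"jaw":100},{"rot":[0,0,0],"offset":[0,0,0],"jaw":100},{"rot":[0,0,0],"offset":[0,0,0],"jaw":100},{"rot":[0,0,0],"offset":[0,0,0],"jaw":100}]'
```

```text
clock: 12.1
tool_pos: [526.6, 204.2, 144.8]
ee_rot: [[-0.192, 0.981, 0.003], [0.981, 0.192, 0.001], [0.0, 0.003, -1.0]]
force: [0.9, -1.0, -0.4]
finger_gap: 1.001
grip_force: 0.0
```

```bash
python3 -m handwheel '[{"rot":[0,0,0],"offset":[1,1,0],"jaw":100},{"rot":[0,0,0],"offset":[0,0,30],"jaw":100},{"rot":[0,0,0],"offset":[0,0,30],"jaw":100},{"rot":[0,0,0],"offset":[0,0,25],"jaw":100},{"rot":[0,0,0],"offset":[0,0,0],"jaw":100}]'
python3 -m handwheel '[{"rot":[0,0,0],"offset":[0,0,0],"jaw":100},{"rot":[0,0,0],"offset":[0,0,0],"jaw":80},{"rot":[0,0,0],"offset":[0,0,0],"jaw":70},{"rot":[0,0,0],"offset":[0,0,0],"jaw":65}]'
```

```text
clock: 12.6
tool_pos: [524.2, 205.5, 56.4]
ee_rot: [[-0.194, 0.981, -0.004], [0.981, 0.194, -0.002], [-0.001, -0.005, -1.0]]
force: [-0.2, 0.2, 0.5]
finger_gap: 1.0
grip_force: 0.0
clock: 13.0
tool_pos: [526.5, 206.3, 59.5]
ee_rot: [[-0.194, 0.981, 0.002], [0.981, 0.194, 0.001], [0.001, 0.002, -1.0]]
force: [0.2, 0.2, -0.4]
finger_gap: 0.65
grip_force: 0.0
```

```bash
python3 -m handwheel '[{"rot":[0,0,0],"offset":[0,1,0],"jaw":60},{"rot":[0,0,0],"offset":[0,0,0],"jaw":55},{"rot":[0,0,0],"offset":[0,0,0],"jaw":50},{"rot":[0,0,0],"offset":[0,0,0],"jaw":46},{"rot":[0,0,0],"offset":[0,0,0],"jaw":43}]'
python3 -m handwheel '[{"rot":[0,0,0],"offset":[0,0,0],"jaw":40},{"rot":[0,0,0],"offset":[0,0,0],"jaw":35},{"rot":[0,0,0],"offset":[0,0,0],"jaw":20},{"rot":[0,0,0],"offset":[0,0,0],"jaw":0},{"rot":[0,0,0],"offset":[0,0,0],"jaw":0}]'
python3 - <<'E'
from workcell import *
import cv2, numpy as np
a=capture("side")[160:230,210:290,::-1];b=capture("top")[180:240,205:260,::-1]
cv2.imwrite("pics/s6.png",cv2.resize(a,None,fx=8,fy=8,interpolation=cv2.INTER_CUBIC))
E
```

```text
clock: 13.5
tool_pos: [527.2, 206.1, 58.4]
ee_rot: [[-0.194, 0.981, 0.001], [0.981, 0.194, 0.0], [0.0, 0.001, -1.0]]
force: [0.5, -0.3, 0.5]
finger_gap: 0.431
grip_force: 0.4
clock: 14.0
tool_pos: [527.2, 206.1, 58.5]
ee_rot: [[-0.194, 0.981, 0.001], [0.981, 0.194, 0.0], [0.0, 0.001, -1.0]]
force: [1.7, -0.2, 3.7]
finger_gap: 0.416
grip_force: 59.6
```

View pics/s6.png

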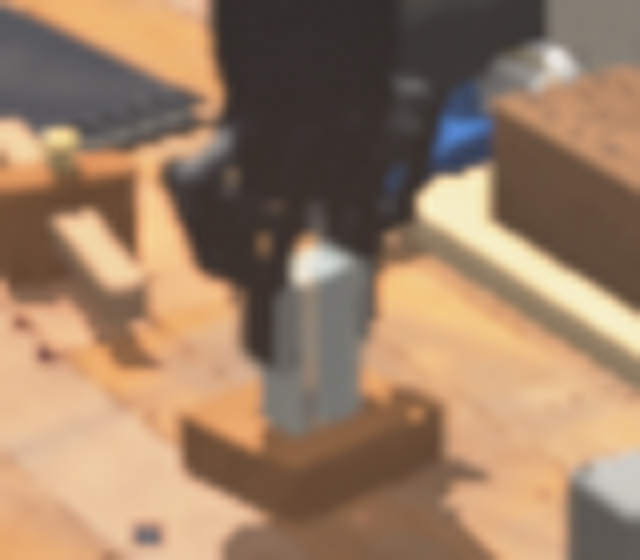

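The block stands centred between the pads. The fingers are on the frosted ends, with tips at about (260,355), well above the rest. Now I'll lift it, square it and carry it over.

```bash
python3 -m handwheel '[{"rot":[0,0,0],"offset":[0,0,-8],"jaw":0},{"rot":[0,0,0],"offset":[0,0,-12],"jaw":0},{"rot":[0,0,0],"offset":[0,0,-25],"jaw":0},{"rot":[0,0,0],"offset":[0,0,-35],"jaw":0},{"rot":[0,0,0],"offset":[0,0,-30],"jaw":0}]'
python3 -m handwheel '[{"rot":[0,0,0.07],"offset":[0,0,-10],"jaw":0},{"rot":[0,0,0.07],"offset":[0,0,0],"jaw":0},{"rot":[0,0,0.055],"offset":[0,0,0],"jaw":0},{"rot":[0,0,0],"offset":[-20,0,0],"jaw":0},{"rot":[0,0,0],"offset":[-35,1,0],"jaw":0}]'
python3 -m handwheel '[{"rot":[0,0,0],"offset":[-35,1,0],"jaw":0},{"rot":[0,0,0],"offset":[-35,1,0],"jaw":0},{"rot":[0,0,0],"offset":[-35,1,0],"jaw":0},{"rot":[0,0,0],"offset":[-35,1,0],"jaw":0},{"rot":[0,0,0],"offset":[-35,1,0],"jaw":0}]'
python3 -m handwheel '[{"rot":[0,0,0],"offset":[-35,0,0],"jaw":0},{"rot":[0,0,0],"offset":[-25,0,0],"jaw":0},{"rot":[0,0,0],"offset":[-12,0,0],"jaw":0},{"rot":[0,0,0],"offset":[0,0,0],"jaw":0},{"rot":[0,0,0],"offset":[0,0,0],"jaw":0}]'
python3 -m handwheel '[{"rot":[0,0,0],"offset":[0,0,0],"jaw":0},{"rot":[0,0,0],"offset":[0,0,0],"jaw":0},{"rot":[0,0,0],"offset":[0,0,0],"jaw":0}]'
```

```text
clock: 14.6
tool_pos: [525.7, 205.7, 169.9]
ee_rot: [[-0.194, 0.981, -0.002], [0.981, 0.194, -0.001], [-0.0, -0.002, -1.0]]
force: [1.0, 0.1, -2.1]
finger_gap: 0.412
grip_force: 61.0
clock: 15.1
tool_pos: [526.3, 153.4, 178.3]
ee_rot: [[-0.006, 1.0, -0.002], [1.0, 0.006, 0.001], [0.001, -0.002, -1.0]]
force: [-0.1, -0.7, -0.6]
finger_gap: 0.415
grip_force: 61.0
clock: 15.6
tool_pos: [531.4, -25.0, 178.6]
ee_rot: [[-0.0, 1.0, -0.002], [1.0, 0.0, 0.001], [0.001, -0.002, -1.0]]
force: [1.1, 0.7, -1.9]
finger_gap: 0.413
grip_force: 61.0
clock: 16.1
tool_pos: [532.6, -94.2, 178.2]
ee_rot: [[-0.001, 1.0, -0.001], [1.0, 0.001, 0.001], [0.001, -0.001, -1.0]]
force: [0.0, 0.7, -2.2]
finger_gap: 0.416
grip_force: 61.0
clock: 16.4
tool_pos: [532.9, -94.8, 178.2]
ee_rot: [[-0.002, 1.0, -0.0], [1.0, 0.002, 0.0], [0.0, -0.0, -1.0]]
force: [0.6, 0.1, -1.3]
finger_gap: 0.416
grip_force: 61.0
```

```bash
python3 -m handwheel '[{"rot":[0,0,0],"offset":[0,0,15],"jaw":0},{"rot":[0,0,0],"offset":[0,0,20],"jaw":0},{"rot":[0,0,0],"offset":[0,0,20],"jaw":0},{"rot":[0,0,0],"offset":[0,0,15],"jaw":0},{"rot":[0,0,0],"offset":[0,0,7],"jaw":0}]'
python3 -m handwheel '[{"rot":[0,0,0],"offset":[0,0,0],"jaw":0},{"rot":[0,0,0],"offset":[0,0,0],"jaw":0},{"rot":[0,0,0],"offset":[0,0,0],"jaw":0},{"rot":[0,0,0],"offset":[0,0,0],"jaw":0},{"rot":[0,0,0],"offset":[0,0,0],"jaw":0}]'
python3 - <<'E'
from h import *
import cv2
a=capture("side")[195:285,262:352,::-1]
cv2.imwrite("pics/s7.png",cv2.resize(a,None,fx=6.6,fy=6.6,interpolation=cv2.INTER_CUBIC))
for p in[(515,-83,55),(515,-107,55),(551,-107,55),(515,-107,135),(533,-134,75),(533,-56,75)]:print(p,((px("side",p)-[262,195]+.5)*6.6-.5).round())
E
```

```text
clock: 16.9
tool_pos: [532.1, -95.2, 99.9]
ee_rot: [[-0.001, 1.0, -0.003], [1.0, 0.001, 0.0], [0.0, -0.003, -1.0]]
force: [0.0, -0.0, -1.1]
finger_gap: 0.415
grip_force: 61.0
clock: 17.4
tool_pos: [533.1, -95.9, 101.8]
ee_rot: [[-0.0, 1.0, 0.001], [1.0, 0.0, 0.0], [0.0, 0.001, -1.0]]
force: [-0.4, -0.0, -1.7]
finger_gap: 0.414
grip_force: 61.0
(515, -83, 55) [236. 311.]
(515, -107, 55) [270. 335.]
(551, -107, 55) [338. 312.]
(515, -107, 135) [277. 166.]
(533, -134, 75) [345. 310.]
(533, -56, 75) [235. 233.]
```

View pics/s7.png

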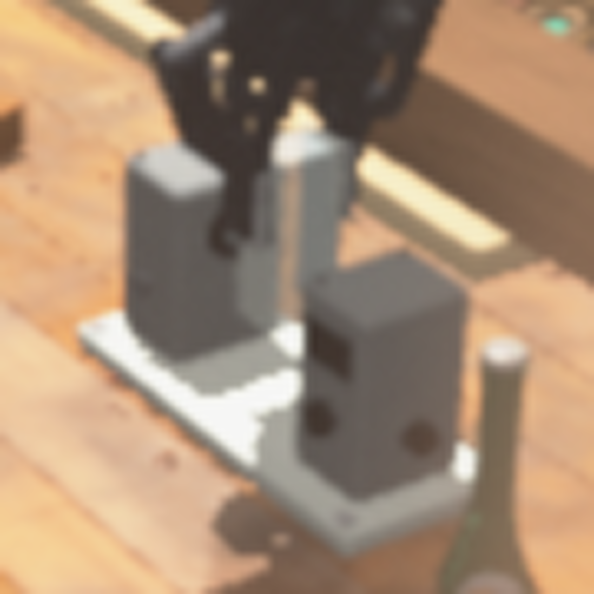

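The block hangs upright in the gap. Its bottom corners are at (236,311) and (272,335), where the target pose predicts them, and the lens centre predicted at (235,233) agrees with the earlier picture. Handing in.

```bash
python3 -c "
from workcell import *
print(sign_off())"
```

```text
the job is handed in; nothing more can be done
None
```

I handed the job in at about 17.5 s on the robot clock: the punch stands released on the bench about 17 cm from the middle of the gauge, and the arm holds the glass block upright and square by its frosted ends between the lenses, within a few millimetres by my measurements; no verdict was shown.

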